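# True up a sprung stud with a try square

## Task

The wooden stud on the small plywood jig leans over on its spring. Pick up the try square, stand it on the jig's board with its heel towards the stud, and press it into the corner between board and stud until the stock sits flat on the board and the blade's back edge lies flat against shoe and stud, so that the stud is upright. Finish while still holding the square there in the gripper, pressed against the stud, the fingers touching nothing but the square, and leave the other things lying where they are.

Things in the scene. Friction and masses are not known exactly. Their poses are not given: they have to be found in the camera images.
- square: loose try square, 0.3 kg, standing on its dark wooden stock, 100 x 24 x 22 mm (x, y, z). Steel blade 36 x 8 mm rises at the stock's +x end (x +14 to +50, y -4 to +4 mm) to 106 mm above the underside, centre of mass 22 mm along x, 48 mm up; grip it across its thickness. Origin: centre of the stock's underside; z up along the blade. Stock end and blade back edge form one flush plane at x = +50 mm, which goes to the stud.
- heel (a point): point on the square: outer corner of the heel, x = +50 mm, y = 0, z = 0 in the square's frame (bottom of its flush +x face)
- jig: jig fixed to the table: plywood board 190 x 100 x 18 mm (x, y, z), origin centre of underside, z up. On it a fixed dark steel shoe 40 mm wide, 20 mm tall above the board, its face at jig x = +35 mm looking to -x; cheeks 34 mm tall, 49 mm over all, 6 mm behind that face; spring post 56 mm tall farther behind. Board from x = -95 to +35 mm is free.
- corner (a point): point on the jig: middle of the inside corner line between board top (18 mm above the table) and shoe face; axes as the jig's. The square's heel belongs here, square's x along jig's x.
- stud: pale wooden stud 30 x 38 mm, 52 mm long, hinged on a pin 12 mm behind the shoe's face, 24 mm above the board; top 73 mm above the board. Upright, its front is flush with the shoe's face. It leans to jig -x, where a spring pushes it (about 0.13 rad); upright takes about 4.5 N at its top. Origin on the pin, z along the stud, x and y as the jig's when upright.
- bushing_big: bystander: grey steel bushing 30 x 30 x 30 mm standing on the table, origin centre of underside
- bushing_brass: bystander: brass bushing 22 x 22 x 22 mm standing on the table, origin centre of underside
- tape_measure: bystander: yellow and black tape measure 64 x 84 x 32 mm, origin centre of underside
Mind the look-alikes: they are no part of the job. There is more than one size of the jig; the job needs the largest.

How it is judged:
By the outcome, as a careful person would: the job done as asked, in the order asked, and still so for the second after the job is handed in, while the arm keeps its last pose, push and grip.
It also fails if it takes over 51 s, if anything falls off the work surface, if the arm or the gripper's body presses on something with over 40 N, if the wrist force passes 120 N, or if a joint passes its speed limit or range.

## Robot

A 7-joint arm with a two-finger parallel gripper is mounted at the origin on a cart in front of the work surface, level with it; the furniture and walls round the work are solid. World frame = base frame: x ahead of the robot, y to its left, z up, the work surface at z = 0. Lengths are in mm, angles in rad, forces in N, time in s.
With the tool pointing down it reaches from about 425 to 950 mm from the base axis. Payload 16.7 kg.
Tool frame: the origin (TCP) lies on the front face of the gripper's body, between the roots of the fingers; the fingertips stand 97 mm ahead of it and the grasp point (between the pads) lies 78 mm ahead of it (r.tcp_to_tips is the distance from the TCP to the fingertips, in mm); x points along the fingers, z is the direction in which the jaws open and shut, and the axes are right-handed (so a half turn about x gives the same grasp; the last joint's range is limited). The gripper opens to 94 mm and grips with 3 to 60 N. Pads are 16 mm wide; open, the fingers measure 119 mm over their backs; the gripper's body (75 mm by 177 mm) begins 78 mm behind the grasp point.
Start: joints at [1.06, 0.426, 0.074, 1.606, -0.034, 1.111, -0.067], TCP at [238.257, -631.518, 302.667] pointing down, gripper open.
Joint ranges: [-2.85, 2.85], [-0.5, 2.14], [-1.23, 1.37], [0.21, 2.46], [-1.02, 4.16], [0.16, 2.05], [-2.73, 2.73]. Speed limits (rad/s): [1.89, 1.89, 2.39, 2.39, 3.01, 3.01, 3.01].

## Interface

Orientations are given as a unit quaternion [x, y, z, w].
In Python, from cell import r gives the robot as it stands. The module is installed in compiled form; this text tells all that it offers.
- The arm moves only by the tool arm_command, never from a script. Its argument "deltas" is one flat list of numbers, 6 for each row, row after row: the shift along the tool's x, y, z in cm, then the turn, a rotation vector about the tool's x, y, z in degrees. In form: [x, y, z, rx, ry, rz, x, y, z, rx, ry, rz, ...]. A call has 1 to 5 rows; each row is the pose to reach, as a shift and turn from the pose measured when the call began, along the tool's axes at that moment; what a row does not reach only later rows make up. A row lasts 1/10 s, in which the tool goes at most 50 mm and 8.59 degrees, less where a joint would pass 70% of its speed; a pose out of reach is approached as far as the arm can. A call with a gripper value outside its range is refused whole. "grip" is the opening, from 0 (shut) to 1 (fully open), set as the call begins (left out, the last holds). The fingers move at their own pace and stop on an object; "newtons" is the grip in N (left out, the last holds). Time passes only in rows, so rows that repeat a pose let the fingers close. It gives the time, the measured TCP pose, the force and the opening at its end, in the units of the state.
- r.sense(): the state, without advancing time (a new reading comes with each control period).
- r.get_image(name): name is "side" or "top"; returns the picture (480x640x3 uint8, red, green, blue); there is no depth.
- r.get_calibration(name): a dict with "camera_matrix" (3x3 intrinsics, pixels), "D" ([k1, k2, p1, p2, k3] as OpenCV has them; the pictures are not rectified), "R" (3x3) and "t" (3): a world point X has camera coordinates R X + t. Camera axes: x right, y down, z forward; pixel columns grow to the right and rows downward; lengths in mm; the calibration is good to about 2 mm. A picture is of the moment at which its call begins. get_calibration takes no time and is no camera call.
- r.close_job(): hands the job in, once; it reports no verdict.
The state is a dict: "clock": time; "qpos": joint angles; "qd": joint speeds; "joint_efforts": joint torques, N m; "tool_pos": TCP position; "tool_rot": TCP orientation; "force": force on the tool from outside, world axes, zero at the start; "wrist_torque": the same for the moment, N m; "gripper_width": opening from 0.0 (shut) to 1.0 (fully open).
Only numpy, scipy, OpenCV 4.12 (cv2) and the standard library are available. Lean on these libraries where they do the work, as an engineer would, in place of code of your own. Each camera call takes 0.05 s, during which the arm holds its last target. There are 200 camera calls.

## Working session

There is one attempt and no reset: what is moved stays moved. The work goes in short steps, Python scripts to look and compute and a tool call to move; the robot and the scene stay as the last step left them, time stands still between calls to the robot, and variables do not carry over. Pictures are saved under pics/ and viewed, about 8 in all and at most 12, crops included, and the job is handed in when it is done.

Besides the shell and the picture viewer there is one more tool, called after ">>>" by a JSON object that holds its "op" and its "data", one argument or row to a line. arm_command: Moves the arm, as the interface text tells. Its arguments: {"type":"object","properties":{"deltas":{"type":"array","items":{"type":"number"}},"grip":{"type":"number"},"newtons":{"type":"number"}},"required":["deltas"]}

```bash
mkdir -p pics
python3 - <<'E'
from cell import r
import cv2
for n in("side","top"):
    cv2.imwrite(f"pics/{n}0.png",r.get_image(n)[:,:,::-1])
    c=r.get_calibration(n);print(n,c)
print(r.sense())
E
```

```text
side {'camera_matrix': array([[573.48498572,   0.        , 321.37742092],
       [  0.        , 573.48498572, 243.76362659],
       [  0.        ,   0.        ,   1.        ]]), 'D': array([-0.03655055,  0.        ,  0.        ,  0.        ,  0.        ]), 'R': array([[-0.94383056, -0.32999346,  0.01697632],
       [-0.13664147,  0.34300555, -0.92934187],
       [ 0.30085377, -0.87946092, -0.36882991]]), 't': array([523.05847542, 155.10512289, 983.19503885])}
top {'camera_matrix': array([[594.98001673,   0.        , 321.72303456],
       [  0.        , 594.98001673, 250.30697054],
       [  0.        ,   0.        ,   1.        ]]), 'D': array([-0.09270107,  0.        ,  0.        ,  0.        ,  0.        ]), 'R': array([[-0.02246741, -0.99974461,  0.00243365],
       [-0.98963529,  0.02189474, -0.14192469],
       [ 0.14183516, -0.0055971 , -0.98987447]]), 't': array([ -62.56696907,  573.50786906, 1489.87888632])}
{'clock': 0.1, 'qpos': array([ 1.06051485,  0.42665038,  0.07386053,  1.60653094, -0.03409764,
        1.11079014, -0.06713854]), 'qd': array([-0.00048446, -0.00224727, -0.0008428 , -0.00113908, -0.00015867,
       -0.00085189,  0.00079893]), 'joint_efforts': array([ 7.07150000e-03, -9.37452149e+01,  3.67683962e+00, -4.55045164e+01,
       -4.85450181e-02,  1.68064353e-02,  9.27589917e-05]), 'tool_pos': array([ 238.157523  , -631.29294166,  302.06384839]), 'tool_rot': array([ 0.40240235,  0.5819197 , -0.40200118,  0.58123736]), 'force': array([ 0.53997802, -0.63513435,  0.55197285]), 'wrist_torque': array([ 0.0233017 , -0.03446997,  0.03262339]), 'gripper_width': 1.002841711272008}
```

View pics/side0.png

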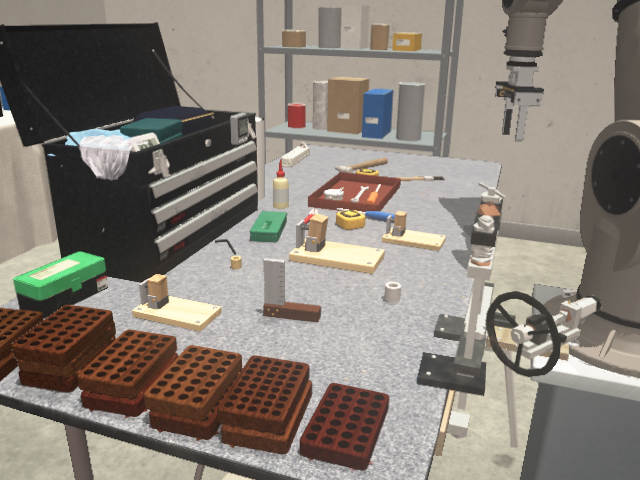

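View pics/top0.png

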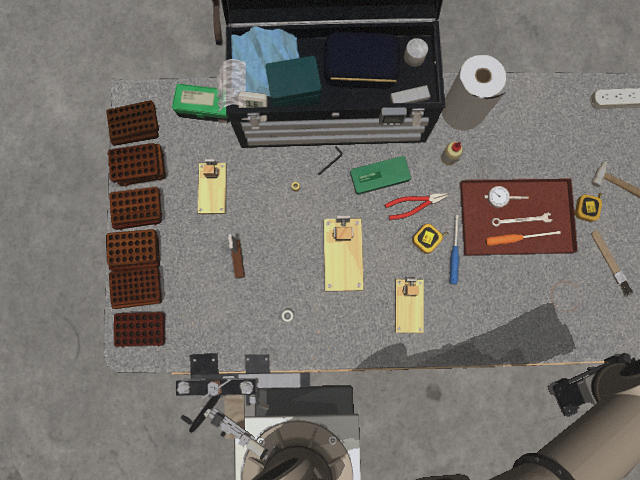

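The side view shows the only square at (290,300), which is at (236,256) in the top view. Three jigs could be confused in the top view: (212,187) small, (343,255) large and (410,305) small. I choose the one at (343,255), which is (336,245) in the side view, and check it in close crops.

Run:
```python
import cv2,numpy as np
s=cv2.imread("pics/side0.png");t=cv2.imread("pics/top0.png")
def crop(im,u,v,w,h,k):
    c=cv2.resize(im[v:v+h,u:u+w],None,fx=k,fy=k,interpolation=cv2.INTER_CUBIC)
    for i in range(0,w,10):
        cv2.line(c,(i*k,0),(i*k,8 if (u+i)%20 else 14),(0,0,255),1)
        if (u+i)%20==0: cv2.putText(c,str(u+i),(i*k+2,22),0,.4,(0,0,255),1)
    for i in range(0,h,10):
        cv2.line(c,(0,i*k),(8,i*k),(0,0,255),1)
        if (v+i)%20==0: cv2.putText(c,str(v+i),(10,i*k+4),0,.4,(0,0,255),1)
    return c
a=crop(t,300,200,100,100,4);b=crop(t,200,220,66,66,6)
c=crop(s,280,200,110,75,4);d=crop(s,250,250,80,75,4)
H=np.zeros((400,800,3),np.uint8);H[:400,:400]=a;H[:396,400:796]=b
G=np.zeros((300,800,3),np.uint8);G[:,:440]=c;G[:,450:770]=d
cv2.imwrite("pics/c1.png",H[:, :]);
cv2.imwrite("pics/c2.png",G)
```

```text
(no output)
```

View pics/c1.png

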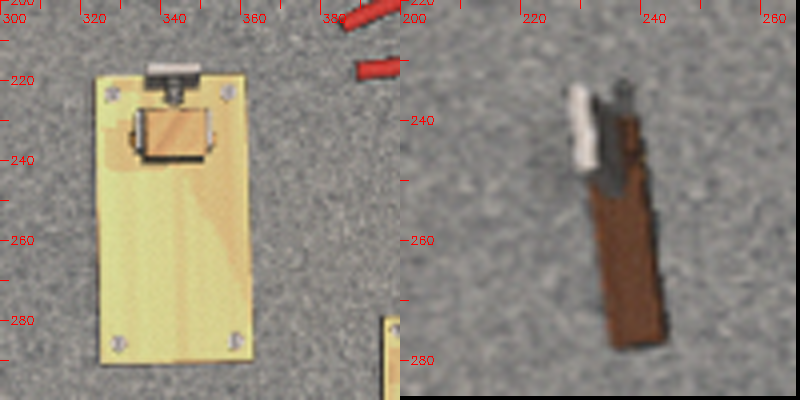

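View pics/c2.png

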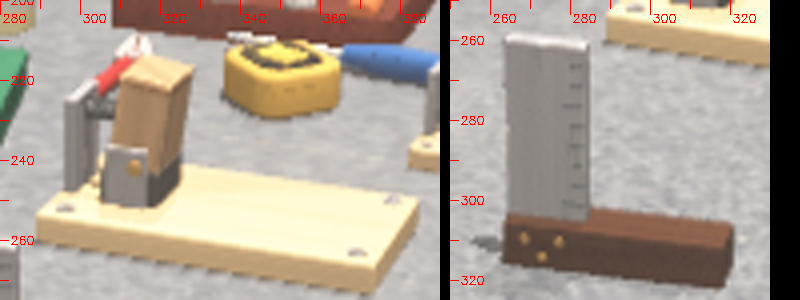

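```bash
cat > h.py <<'E'
from cell import r
import numpy as np,cv2
from scipy.optimize import least_squares
from scipy.spatial.transform import Rotation as Ro
cal={n:r.get_calibration(n) for n in("side","top")}
def proj(n,X):
    c=cal[n];return cv2.projectPoints(np.asarray(X,float).reshape(-1,1,3),cv2.Rodrigues(c["R"])[0],c["t"],c["camera_matrix"],c["D"])[0].reshape(-1,2)
def fit(obs,z0,p0):
    def X(p,P): c,s=np.cos(p[2]),np.sin(p[2]);P=np.array(P);return np.c_[p[0]+c*P[:,0]-s*P[:,1],p[1]+s*P[:,0]+c*P[:,1],P[:,2]+z0]
    f=lambda p:np.concatenate([(proj(n,X(p,[o[0] for o in obs[n]]))-[o[1] for o in obs[n]]).ravel() for n in obs])
    s=least_squares(f,p0,x_scale=[10,10,.1]);return s.x,s.fun.reshape(-1,2)
E
python3 - <<'E'
from h import *
np.set_printoptions(precision=2,suppress=True)
jt=[((95,50,18),(323.7,218.7)),((95,-50,18),(361.2,218.7)),((-95,-50,18),(363,289.7)),((-95,50,18),(325,291))]
js=[((95,50,18),(289.2,253.2)),((-95,50,18),(374.5,266.2)),((-95,-50,18),(385,249.2)),((-95,50,0),(373.5,274))]
st=[((-50,12,22),(235.5,277.8)),((-50,-12,22),(244,276.6)),((50,4,106),(228,234.3)),((50,-4,106),(231.3,233.8)),((14,4,106),(229.5,248.8)),((14,-4,106),(233,247.8))]
ss=[((50,4,106),(264,258.5)),((14,4,106),(285,260.5)),((50,12,0),(263.2,315.7)),((-50,12,0),(318,322)),((-50,-12,22),(320.7,306.2))]
for nm,t,s,p0 in(("jig",jt,js,(600,-100,0)),("sq",st,ss,(600,150,0))):
    for o in({"top":t},{"side":s},{"top":t,"side":s}): print(nm,list(o),*fit(o,0,p0))
for n in cal: print(n,-cal[n]["R"].T@cal[n]["t"])
s=r.sense();print(Ro.from_quat(s["tool_rot"]).as_matrix())
E
```

```text
jig ['top'] [ 563.73 -131.37   -0.01] [[-0.24  0.07]
 [ 0.21 -0.52]
 [ 0.32  0.54]
 [-0.29 -0.11]]
jig ['side'] [ 562.39 -131.68    0.01] [[-0.08  0.11]
 [-0.31 -0.09]
 [ 0.14 -0.05]
 [ 0.25  0.01]]
jig ['top', 'side'] [ 562.82 -131.63   -0.  ] [[-0.31  0.5 ]
 [ 0.14 -0.27]
 [ 0.61  0.78]
 [ 0.01  0.33]
 [-0.3  -0.02]
 [-0.72 -0.03]
 [ 0.02  0.03]
 [-0.16  0.06]]
sq ['top'] [558.69 145.67   0.14] [[-0.42  0.05]
 [ 0.22 -0.19]
 [-0.08  0.06]
 [-0.2   0.06]
 [ 0.39 -0.24]
 [ 0.09  0.25]]
sq ['side'] [558.34 144.64   0.09] [[-0.01  0.34]
 [-1.14  0.66]
 [ 0.52 -0.63]
 [-0.08  0.62]
 [ 0.75 -0.94]]
sq ['top', 'side'] [558.36 145.36   0.12] [[-0.59  0.16]
 [ 0.07  0.04]
 [ 0.33  0.13]
 [ 0.23  0.17]
 [ 0.59 -0.14]
 [ 0.3   0.4 ]
 [-0.4   0.83]
 [-1.31  0.92]
 [ 0.26 -0.04]
 [ 0.17  0.43]
 [ 0.6  -1.17]]
side [219.07 984.09 497.9 ]
top [ 354.84  -66.77 1556.34]
[[-0.    0.94  0.35]
 [ 0.    0.35 -0.94]
 [-1.   -0.   -0.  ]]
```

```bash
cat >> h.py <<'E'
def plan(pos,yaw):
    """deltas (cm, deg) to TCP pos, square-yaw in rad (tool x down, tool z = -y of square)"""
    s=r.sense();R0=Ro.from_quat(s["tool_rot"])
    c,sn=np.cos(yaw),np.sin(yaw)
    R1=Ro.from_matrix(np.array([[0,c,sn],[0,sn,-c],[-1,0,0]]))
    print("clock",s["clock"],"pos",s["tool_pos"].round(1),"F",s["force"].round(1),"w",round(s["gripper_width"],3))
    print("delta",(R0.inv().apply(np.array(pos)-s["tool_pos"])/10).round(2),(R0.inv()*R1).as_rotvec(degrees=True).round(2))
E
python3 -c "
from h import *
plan((588,149,270),.125)"
```

```text
clock 0.1 pos [ 238.2 -631.3  302.1] F [ 0.5 -0.6  0.6] w 1.003
delta [  3.27  60.27 -60.66] [ 1.35e+01 -6.00e-02  1.00e-02]
```

>>> {"op": "arm_command", "data": {
  "deltas": [0,3,-3,0,0,0,0,6,-6,0,0,0,0,9,-9,0,0,0,0,12,-12,0,0,0,0,15,-15,3,0,0]
}}

```text
clock: 0.6
tool_pos: [325.9, -436.3, 302.0]
tool_rot: [0.418, 0.571, -0.417, 0.57]
force: [1.8, -1.4, 0.4]
gripper_width: 1.0
```

>>> {"op": "arm_command", "data": {
  "deltas": [0,3,-3,1,0,0,0,6,-6,2,0,0,0,9,-9,3,0,0,0,12,-12,4,0,0,0,15,-15,5,0,0]
}}

```text
clock: 1.1
tool_pos: [423.7, -246.2, 302.2]
tool_rot: [0.442, 0.552, -0.442, 0.551]
force: [0.0, -0.8, 0.6]
gripper_width: 0.999
```

>>> {"op": "arm_command", "data": {
  "deltas": [0,3,-3,1,0,0,0,6,-6,2,0,0,0,9,-9,3,0,0,0,12,-12,4,0,0,0,15,-15,5,0,0]
}}

```text
clock: 1.6
tool_pos: [537.8, -65.5, 302.2]
tool_rot: [0.466, 0.532, -0.466, 0.531]
force: [1.6, -0.6, 0.6]
gripper_width: 1.0
```

```bash
python3 -c "
from h import *
plan((588,149,270),.125)"
```

```text
clock 1.6 pos [537.8 -65.5 302.2] F [ 1.6 -0.6  0.6] w 1.0
delta [  3.24   7.8  -20.59] [ 0.4  -0.07  0.05]
```

>>> {"op": "arm_command", "data": {
  "deltas": [0,1.6,-4.1,0,0,0,0.5,3.2,-8.2,0,0,0,1.5,4.8,-12.3,0,0,0,2.5,6.4,-16.4,0.4,0,0,3.2,7.8,-20.6,0.4,0,0]
}}

```text
clock: 2.1
tool_pos: [588.0, 150.6, 269.5]
tool_rot: [0.468, 0.531, -0.468, 0.529]
force: [-0.1, -0.4, 0.4]
gripper_width: 1.003
```

>>> {"op": "arm_command", "data": {
  "deltas": [0,0,0,0,0,0,0,0,0,0,0,0]
}}

```text
clock: 2.3
tool_pos: [587.6, 151.7, 268.6]
tool_rot: [0.467, 0.532, -0.468, 0.53]
force: [-0.4, -0.5, 0.3]
gripper_width: 1.0
```

Run:
```python
from h import *
plan((588,149,140),.125)
t=r.get_image("top")[:,:,::-1];s=r.get_image("side")[:,:,::-1]
a=cv2.resize(t[190:290,180:280],None,fx=4,fy=4,interpolation=cv2.INTER_CUBIC);b=cv2.resize(s[200:333,220:353],(400,400),interpolation=cv2.INTER_CUBIC)
cv2.imwrite("pics/above.png",np.hstack([a,b]))
```

```text
clock 2.3 pos [587.6 151.7 268.6] F [-0.4 -0.5  0.3] w 1.0
delta [12.86  0.04  0.29] [ 0.1  -0.07  0.18]
```

View pics/above.png

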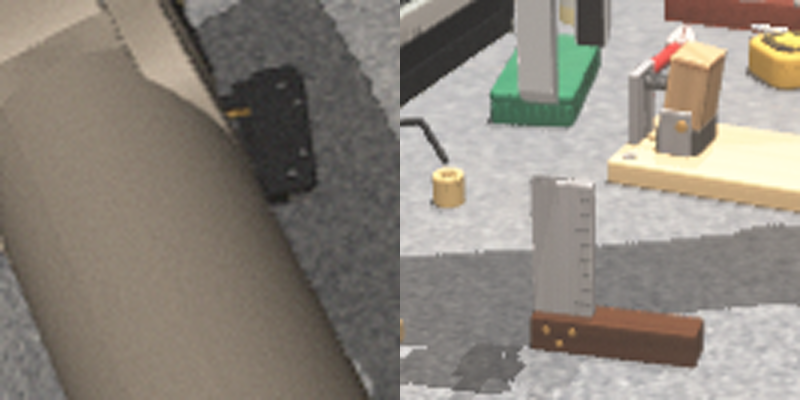

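The side crop shows both fingers, tips at about (538,100) and (592,45), with the blade top centred below them at (563,180). They are aligned, so I go down and grip.

>>> {"op": "arm_command", "data": {
  "deltas": [4,0,0.3,0,0,0,8,0,0.3,0,0,0,11,0,0.3,0,0,0,12.8,0,0.3,0,0,0.2,12.8,0,0.3,0,0,0.2]
}}

```text
clock: 2.9
tool_pos: [587.1, 144.5, 139.2]
tool_rot: [0.468, 0.53, -0.469, 0.529]
force: [0.7, -0.4, 0.6]
gripper_width: 0.999
```

>>> {"op": "arm_command", "data": {
  "deltas": [0,0,0,0,0,0,0,0,0,0,0,0,0,0,0,0,0,0,0,0,0,0,0,0,0,0,0,0,0,0],
  "grip": 0.25,
  "newtons": 10
}}

```text
clock: 3.4
tool_pos: [587.3, 144.6, 139.8]
tool_rot: [0.468, 0.53, -0.469, 0.529]
force: [0.3, 0.3, -0.2]
gripper_width: 0.611
```

Run:
```python
from h import *
plan((588,149,140),.125)
s=r.get_image("side")[:,:,::-1]
cv2.imwrite("pics/pre.png",cv2.resize(s[200:340,210:370],None,fx=5,fy=4,interpolation=cv2.INTER_CUBIC))
```

```text
clock 3.4 pos [587.3 144.6 139.8] F [ 0.3  0.3 -0.2] w 0.611
delta [-0.02  0.13 -0.43] [-0.2   0.03  0.08]
```

View pics/pre.png

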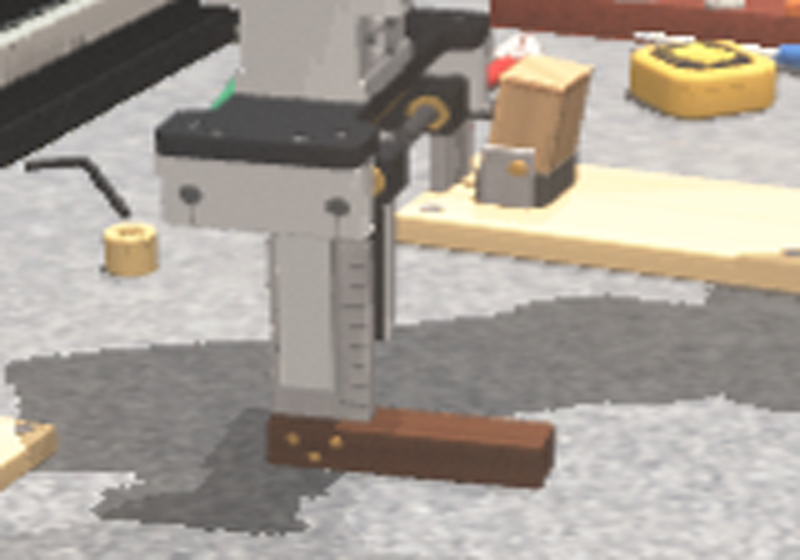

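The fingers straddle the blade: near finger at crop x≈305, blade from 270 to 375. The tool sits about 4 mm off in y, so I correct that and close.

>>> {"op": "arm_command", "data": {
  "deltas": [0,0,-0.4,0,0,0,0,0,-0.4,0,0,0,0,0,-0.4,0,0,0],
  "grip": 0.2
}}

```text
clock: 3.75
tool_pos: [586.6, 148.8, 139.6]
tool_rot: [0.468, 0.53, -0.469, 0.529]
force: [0.4, -0.6, -0.2]
gripper_width: 0.316
```

>>> {"op": "arm_command", "data": {
  "deltas": [0,0,0,0,0,0,0,0,0,0,0,0,0,0,0,0,0,0,0,0,0,0,0,0,0,0,0,0,0,0],
  "grip": 0.0,
  "newtons": 10
}}

```text
clock: 4.25
tool_pos: [586.6, 148.9, 139.6]
tool_rot: [0.468, 0.53, -0.469, 0.529]
force: [0.4, 0.7, -0.1]
gripper_width: 0.085
```

>>> {"op": "arm_command", "data": {
  "deltas": [0,0,0,0,0,0,0,0,0,0,0,0,0,0,0,0,0,0,0,0,0,0,0,0,0,0,0,0,0,0]
}}

```text
clock: 4.75
tool_pos: [586.6, 148.8, 139.6]
tool_rot: [0.468, 0.53, -0.469, 0.529]
force: [-0.0, 1.5, -0.7]
gripper_width: 0.081
```

>>> {"op": "arm_command", "data": {
  "deltas": [0,0,0,0,0,0,0,0,0,0,0,0,0,0,0,0,0,0,0,0,0,0,0,0,0,0,0,0,0,0],
  "newtons": 45
}}

```text
clock: 5.25
tool_pos: [586.6, 148.9, 139.6]
tool_rot: [0.468, 0.53, -0.469, 0.529]
force: [-0.2, 0.4, 0.2]
gripper_width: 0.08
```

Run:
```python
from h import *
plan((588,149,140),.125);print(r.sense()["tool_pos"],r.sense()["tool_rot"])
```

```text
clock 5.25 pos [586.6 148.9 139.6] F [-0.2  0.4  0.2] w 0.08
delta [-0.04  0.14  0.  ] [-0.17  0.03  0.1 ]
[586.62155047 148.85207731 139.61574407] [ 0.46801342  0.52984096 -0.46911606  0.52930343]
```

>>> {"op": "arm_command", "data": {
  "deltas": [-1.5,0,0,0,0,0,-3.5,0,0,0,0,0,-5.5,0,0,0,0,0,-7.5,0,0,0,0,0,-8.5,0,0,0,0,0]
}}

```text
clock: 5.75
tool_pos: [587.2, 149.0, 227.1]
tool_rot: [0.469, 0.529, -0.469, 0.53]
force: [-0.4, -0.3, -2.5]
gripper_width: 0.082
```

Run:
```python
from h import *
plan((530,-131.5,225),0)
```

```text
clock 5.75 pos [587.2 149.  227.1] F [-0.4 -0.3 -2.5] w 0.082
delta [ 0.22 -9.09 27.15] [ 6.99  0.01 -0.03]
```

>>> {"op": "arm_command", "data": {
  "deltas": [0,-0.8,2.2,0.5,0,0,0,-2,6,1.5,0,0,0,-3.3,10,2.5,0,0,0,-4.6,14,3.5,0,0,0,-5.9,17.5,4.5,0,0]
}}

```text
clock: 6.25
tool_pos: [549.2, -34.0, 227.4]
tool_rot: [0.489, 0.51, -0.489, 0.511]
force: [-0.0, 0.0, -3.1]
gripper_width: 0.083
```

Run:
```python
from h import *
plan((530,-131.5,225),0)
```

```text
clock 6.25 pos [549.2 -34.  227.4] F [-0.   0.  -3.1] w 0.083
delta [ 0.24 -2.33  9.66] [ 2.41  0.03 -0.03]
```

>>> {"op": "arm_command", "data": {
  "deltas": [0,-1,4,0.8,0,0,0,-1.8,7,1.6,0,0,0,-2.3,9.2,2.4,0,0,0.2,-2.3,9.7,2.4,0,0,0.2,-2.3,9.7,2.4,0,0]
}}

```text
clock: 6.75
tool_pos: [530.1, -132.5, 225.3]
tool_rot: [-0.5, -0.5, 0.5, -0.5]
force: [0.7, 0.3, -2.8]
gripper_width: 0.082
```

>>> {"op": "arm_command", "data": {
  "deltas": [0,0,0,0,0,0,0,0,0,0,0,0,0,0,0,0,0,0]
}}

```text
clock: 7.05
tool_pos: [530.3, -131.5, 225.4]
tool_rot: [0.5, 0.5, -0.5, 0.5]
force: [-0.2, -0.4, -2.5]
gripper_width: 0.082
```

Run:
```python
from h import *
plan((530,-131.5,167),0)
```

```text
clock 7.05 pos [ 530.3 -131.5  225.4] F [-0.2 -0.4 -2.5] w 0.082
delta [ 5.84 -0.03 -0.01] [ 0.02  0.02 -0.01]
```

>>> {"op": "arm_command", "data": {
  "deltas": [2,0,0,0,0,0,4,0,0,0,0,0,5.2,0,0,0,0,0,6,0,0,0,0,0,6,0,0,0,0,0]
}}

```text
clock: 7.55
tool_pos: [530.0, -131.3, 164.6]
tool_rot: [0.5, 0.5, -0.5, 0.5]
force: [1.2, 0.1, -1.9]
gripper_width: 0.084
```

Run:
```python
from h import *
plan((530,-131.5,157.6),0)
s=r.get_image("side")[:,:,::-1]
cv2.imwrite("pics/jig1.png",cv2.resize(s[180:280,280:400],None,fx=6,fy=6,interpolation=cv2.INTER_CUBIC))
```

```text
clock 7.55 pos [ 530.  -131.3  164.6] F [ 1.2  0.1 -1.9] w 0.084
delta [ 0.7  -0.    0.02] [ 0.04 -0.    0.07]
```

View pics/jig1.png

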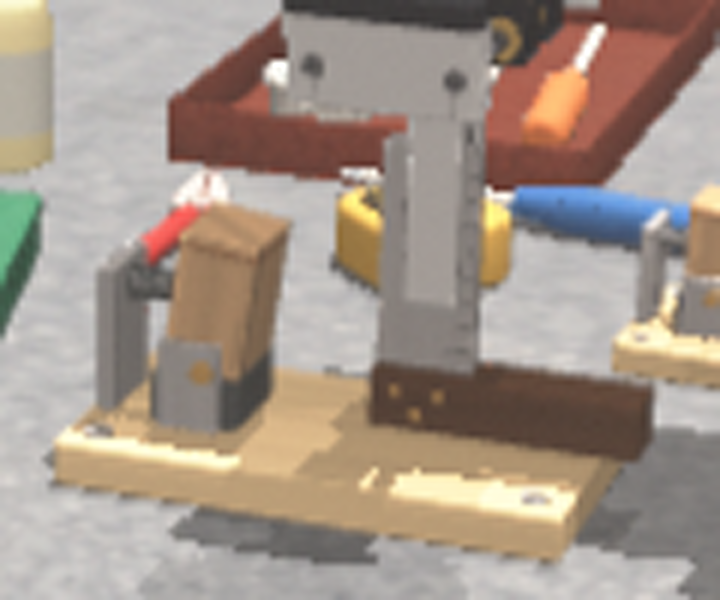

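The square stands just above the board, upright and in line with the stud (stud front near crop (270,390), heel near (372,420)). I lower it gently.

>>> {"op": "arm_command", "data": {
  "deltas": [0.3,0,0,0,0,0,0.6,0,0,0,0,0,0.7,0,0,0,0,0,0.75,0,0,0,0,0]
}}

```text
clock: 8.0
tool_pos: [530.4, -131.4, 157.9]
tool_rot: [0.5, 0.5, -0.5, 0.5]
force: [0.1, 0.3, -3.2]
gripper_width: 0.083
```

>>> {"op": "arm_command", "data": {
  "deltas": [0.1,0,0,0,0,0,0.1,0,0,0,0,0]
}}

```text
clock: 8.2
tool_pos: [530.5, -131.4, 157.6]
tool_rot: [0.5, 0.5, -0.5, 0.5]
force: [-1.3, 0.2, 8.4]
gripper_width: 0.081
```

>>> {"op": "arm_command", "data": {
  "deltas": [-0.1,0.7,0,0,0,0,-0.1,1.5,0,0,0,0,-0.1,2.3,0,0,0,0,-0.1,3,0,0,0,0,-0.1,3.4,0,0,0,0]
}}

```text
clock: 8.7
tool_pos: [565.4, -131.3, 158.4]
tool_rot: [0.5, 0.5, -0.5, 0.5]
force: [-0.2, -0.4, -2.7]
gripper_width: 0.087
```

Run:
```python
from h import *
plan((576.5,-131.5,157.6),0)
```

```text
clock 8.7 pos [ 565.4 -131.3  158.4] F [-0.2 -0.4 -2.7] w 0.087
delta [0.08 1.11 0.02] [ 0.04  0.01 -0.02]
```

>>> {"op": "arm_command", "data": {
  "deltas": [0.1,0,0,0,0,0,0.12,0.2,0,0,0,0,0.12,0.4,0,0,0,0]
}}

```text
clock: 9.0
tool_pos: [568.2, -131.4, 157.6]
tool_rot: [-0.499, -0.501, 0.501, -0.5]
force: [-9.6, 0.3, 14.3]
gripper_width: 0.084
```

>>> {"op": "arm_command", "data": {
  "deltas": [0,0.2,0,0,0,0,0,0.4,0,0,0,0,0,0.4,0,0,0,0]
}}

```text
clock: 9.3
tool_pos: [572.0, -131.5, 157.6]
tool_rot: [-0.499, -0.501, 0.501, -0.499]
force: [-5.1, -0.6, 5.3]
gripper_width: 0.082
```

>>> {"op": "arm_command", "data": {
  "deltas": [0.02,0.1,0,0,0,0,0.02,0.2,0,0,0,0,0.02,0.2,0,0,0,0]
}}

```text
clock: 9.6
tool_pos: [573.1, -131.5, 157.6]
tool_rot: [-0.498, -0.501, 0.502, -0.499]
force: [-11.2, 0.7, 13.7]
gripper_width: 0.084
```

>>> {"op": "arm_command", "data": {
  "deltas": [0.02,0.1,0,0,0,0,0.02,0.15,0,0,0,0,0.02,0.15,0,0,0,0]
}}

```text
clock: 9.9
tool_pos: [573.5, -131.5, 157.7]
tool_rot: [-0.498, -0.502, 0.502, -0.498]
force: [-13.1, 1.4, 15.6]
gripper_width: 0.082
```

>>> {"op": "arm_command", "data": {
  "deltas": [0,0.1,0,0,0,0,0,0.15,0,0,0,0,0,0.15,0,0,0,0]
}}

```text
clock: 10.2
tool_pos: [574.0, -131.5, 157.7]
tool_rot: [-0.497, -0.502, 0.503, -0.497]
force: [-9.9, 0.8, 11.3]
gripper_width: 0.085
```

Run:
```python
from h import *
plan((576.5,-131.5,157.6),0)
s=r.sense();print(s["wrist_torque"],s["tool_rot"])
s=r.get_image("side")[:,:,::-1]
cv2.imwrite("pics/jig2.png",cv2.resize(s[190:265,285:385],None,fx=8,fy=8,interpolation=cv2.INTER_CUBIC))
```

```text
clock 10.2 pos [ 574.  -131.5  157.7] F [-9.9  0.8 11.3] w 0.085
delta [ 0.01  0.25 -0.  ] [-0.02  0.05  0.6 ]
[0.24825676 2.46612978 0.00948112] [-0.49723348 -0.5023385   0.50291203 -0.49748808]
```

View pics/jig2.png

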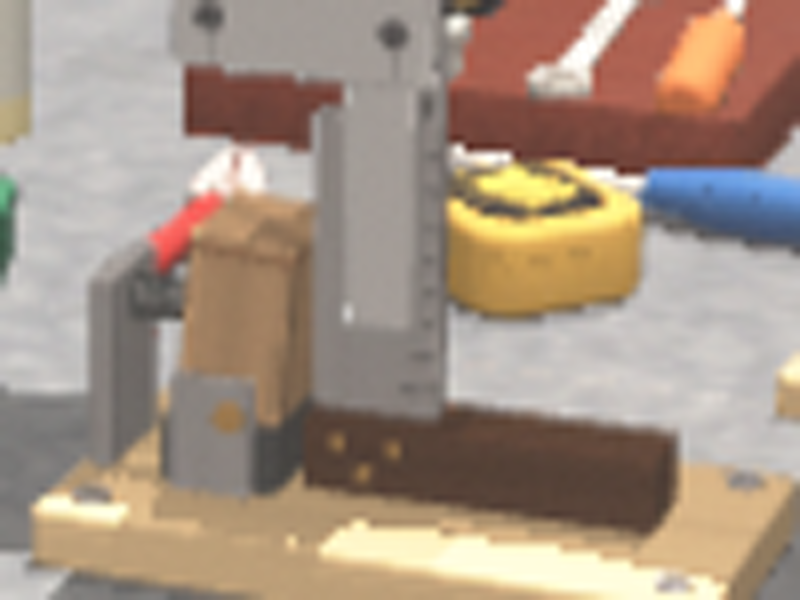

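>>> {"op": "arm_command", "data": {
  "deltas": [0.02,0.15,0,0,0,0.6,0.02,0.15,0,0,0,1.0,0.02,0.15,0,0,0,1.0]
}}

```text
clock: 10.55
tool_pos: [574.3, -131.6, 157.5]
tool_rot: [0.501, 0.498, -0.499, 0.501]
force: [-9.3, -0.0, 12.4]
gripper_width: 0.085
```

Run:
```python
from h import *
plan((576.5,-131.5,157.6),0)
s=r.sense();print(s["wrist_torque"])
print(Ro.from_quat(s["tool_rot"]).as_matrix().round(4))
```

```text
clock 10.55 pos [ 574.3 -131.6  157.5] F [-9.3 -0.  12.4] w 0.085
delta [-0.    0.22 -0.01] [-0.03  0.05 -0.26]
[0.24339883 2.9865905  0.01850989]
[[ 4.5e-03  1.0e+00 -6.0e-04]
 [-9.0e-04 -6.0e-04 -1.0e+00]
 [-1.0e+00  4.5e-03  9.0e-04]]
```

>>> {"op": "arm_command", "data": {
  "deltas": [0.0,0.2,0,0,0,-0.1,0,0.3,0,0,0,-0.1,0,0.3,0,0,0,-0.1]
}}

```text
clock: 10.85
tool_pos: [576.2, -131.7, 157.6]
tool_rot: [-0.5, -0.5, 0.5, -0.5]
force: [-11.4, 0.8, 12.0]
gripper_width: 0.086
```

>>> {"op": "arm_command", "data": {
  "deltas": [0.0,0.2,0,0,0,0,0,0.3,0,0,0,0.2,0,0.3,0,0,0,0.2]
}}

```text
clock: 11.15
tool_pos: [577.3, -131.7, 157.6]
tool_rot: [-0.5, -0.5, 0.501, -0.5]
force: [-16.2, 0.7, 17.6]
gripper_width: 0.083
```

Run:
```python
from h import *
plan((576.5,-131.5,157.6),0)
```

```text
clock 11.15 pos [ 577.3 -131.7  157.6] F [-16.2   0.7  17.6] w 0.083
delta [-0.   -0.08 -0.02] [-0.07  0.06  0.05]
```

>>> {"op": "arm_command", "data": {
  "deltas": [0.0,0.2,0,0,0,0.2,0,0.3,0,0,0,0.3,0,0.3,0,0,0,0.3]
}}

```text
clock: 11.45
tool_pos: [577.5, -131.8, 157.6]
tool_rot: [-0.5, -0.5, 0.501, -0.499]
force: [-24.1, 2.8, 25.4]
gripper_width: 0.08
```

>>> {"op": "arm_command", "data": {
  "deltas": [0.0,0.2,0,0,0,0.2,0,0.3,0,0,0,0.3,0,0.3,0,0,0,0.3]
}}

```text
clock: 11.75
tool_pos: [577.7, -131.8, 157.6]
tool_rot: [-0.499, -0.5, 0.502, -0.499]
force: [-25.2, 3.1, 26.2]
gripper_width: 0.087
```

Run:
```python
from h import *
plan((576.5,-131.5,157.6),0)
s=r.get_image("side")[:,:,::-1]
cv2.imwrite("pics/jig3.png",cv2.resize(s[190:265,285:385],None,fx=8,fy=8,interpolation=cv2.INTER_CUBIC))
```

```text
clock 11.75 pos [ 577.7 -131.8  157.6] F [-25.2   3.1  26.2] w 0.087
delta [ 0.   -0.12 -0.03] [-0.12  0.07  0.19]
```

View pics/jig3.png

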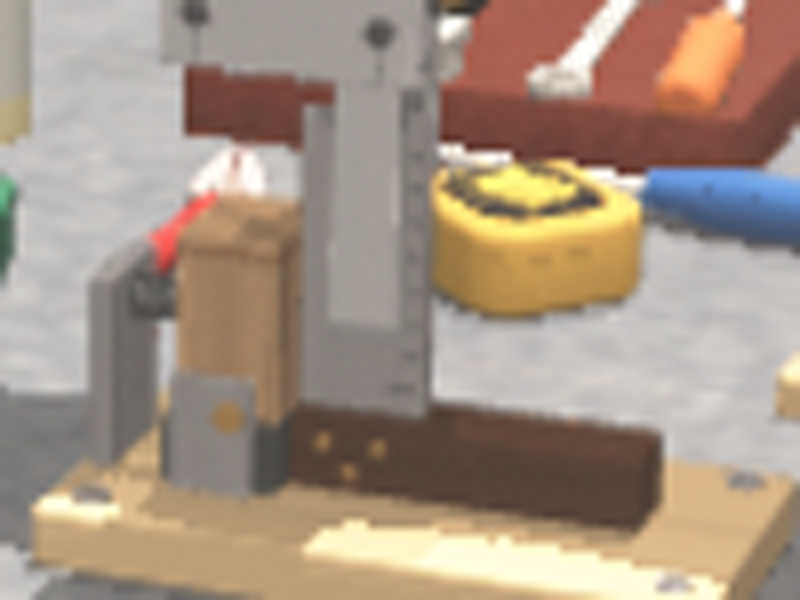

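The blade is now against the shoe and the stud looks vertical. The tool still tilts 0.2°, so I ease the push and level it.

>>> {"op": "arm_command", "data": {
  "deltas": [0.0,0.15,0,0,0,0.4,0,0.15,0,0,0,0.4,0,0.15,0,0,0,0.4]
}}

```text
clock: 12.1
tool_pos: [577.2, -131.7, 157.6]
tool_rot: [-0.5, -0.499, 0.501, -0.5]
force: [-17.2, 2.1, 17.4]
gripper_width: 0.078
```

>>> {"op": "arm_command", "data": {
  "deltas": [0.0,0.15,0,0,0,0.3,0,0.15,0,0,0,0.3,0,0.15,0,0,0,0.3,0,0.15,0,0,0,0.3,0,0.15,0,0,0,0.3]
}}

```text
clock: 12.6
tool_pos: [577.1, -131.7, 157.6]
tool_rot: [-0.501, -0.499, 0.501, -0.5]
force: [-15.2, 1.8, 15.7]
gripper_width: 0.083
```

Run:
```python
from h import *
np.set_printoptions(precision=3,suppress=True)
plan((577.5,-131.5,157.6),0)
T=r.get_image("side")[:,:,::-1]
k=8;u0,v0=290,195
im=cv2.resize(T[v0:v0+70,u0:u0+90],None,fx=k,fy=k,interpolation=cv2.INTER_CUBIC)
# overlay ideal square at jig corner (jig 563.5,-131.5) and upright stud
def L(P):
    q=((proj("side",P)-[u0,v0]+.5)*k).astype(int);cv2.polylines(im,[q.reshape(-1,1,2)],True,(0,0,255),1)
cx=598.8;cy=-131.6;z=18
L([(cx-100,cy+12,z),(cx,cy+12,z),(cx,cy+12,z+22),(cx-100,cy+12,z+22)])
L([(cx-36,cy+4,z+22),(cx,cy+4,z+22),(cx,cy+4,z+106),(cx-36,cy+4,z+106)])
L([(cx,cy+19,z+20),(cx+30,cy+19,z+20),(cx+30,cy+19,z+73),(cx,cy+19,z+73)])
cv2.imwrite("pics/jig4.png",im)
```

```text
clock 12.6 pos [ 577.1 -131.7  157.6] F [-15.2   1.8  15.7] w 0.083
delta [-0.    0.04 -0.02] [-0.15  0.07 -0.04]
```

View pics/jig4.png

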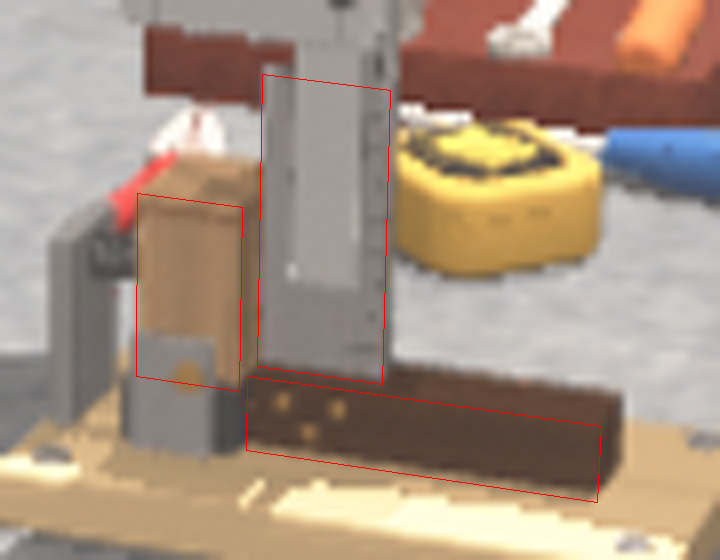

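Run:
```python
from h import *
def meas(im,x0,y0,z0,yaw,tag):
    g=cv2.GaussianBlur(im[:,:,::-1].astype(np.float32)[:,:,0],(0,0),.7)  # red
    c,s=np.cos(yaw),np.sin(yaw)
    for nm,yy,zz,sg,xs in(("bottom",12,0,1,range(-44,46,6)),("top far",-12,22,-1,range(-44,8,4))):
        d=[]
        for x in xs:
            u,v=proj("side",[(x0+c*x-s*yy,y0+s*x+c*yy,z0+zz)])[0]
            vv=np.arange(v-4,v+4,.1);p=cv2.remap(g,np.full((len(vv),1),u,np.float32),vv.astype(np.float32)[:,None],1).ravel()
            gr=cv2.GaussianBlur(np.gradient(p)[:,None]*sg,(0,0),4).ravel();d.append(vv[gr.argmax()]-v)
        d=np.array(d);print(tag,nm,d.round(1),"slope px/100mm",np.polyfit(xs,d,1)[0]*100)
    # blade left/back edge & ruled front edge: u offsets vs height
    for nm,x in(("back",50),("front",14)):
        d=[];zs=range(30,102,6)
        for zz in zs:
            u,v=proj("side",[(x0+c*x-s*4,y0+s*x+c*4,z0+zz)])[0]
            uu=np.arange(u-3,u+3,.1);p=cv2.remap(g,uu.astype(np.float32)[None],np.full((1,len(uu)),v,np.float32),1).ravel()
            gr=cv2.GaussianBlur(np.abs(np.gradient(p))[:,None],(0,0),4).ravel();d.append(uu[gr.argmax()]-u)
        print(tag,nm,np.round(d,1),"slope px/100mm",np.polyfit(zs,d,1)[0]*100)
meas(cv2.imread("pics/side0.png"),558.4,145.4,0,.125,"initial")
im=r.get_image("side")[:,:,::-1];cv2.imwrite("pics/side_now.png",im)
meas(im,548.8,-131.6,18,0,"now")
```

```text
initial bottom [-0.4 -0.1 -0.2 -0.2  0.1 -0.3  0.   0.2  0.   0.1 -0.3  0.   0.1 -0.1
  0.2] slope px/100mm 0.3630952380953207
initial top far [0.1 0.3 0.2 0.6 0.6 0.2 0.5 0.2 0.4 0.5 0.3 0.  0.2] slope px/100mm -0.16483516483520277
initial back [-0.9 -0.6 -0.7 -0.7 -0.5 -0.4 -0.4 -0.4 -0.4 -1.2 -0.5 -0.5] slope px/100mm 0.20979020979025692
initial front [1.  0.6 0.6 0.6 0.6 0.6 0.7 0.7 0.8 0.8 0.8 0.8] slope px/100mm 0.13986013986017246
now bottom [-0.5 -0.9 -0.4 -0.9 -0.7 -0.4 -0.9 -0.5 -0.4 -0.9  2.5  2.9 -0.7  3.9
 -0.9] slope px/100mm 2.904761904761728
now top far [-0.2 -0.5 -0.4 -0.3 -0.3 -0.3 -0.3 -0.3 -0.2 -0.4 -0.4 -0.4 -0.4] slope px/100mm -0.10989010989010356
now back [-2.4 -2.7 -2.7 -2.7 -3.  -3.  -3.  -1.3 -0.8  0.3  0.2 -1.8] slope px/100mm 3.9801864801873856
now front [ 1.4  1.2  1.1  1.   0.9 -3.  -3.   1.5  1.8  1.3  2.9  1.3] slope px/100mm 1.2470862470865336
```

>>> {"op": "arm_command", "data": {
  "deltas": [0.0,0.22,0,0,0,0.3,0,0.22,0,0,0,0.3,0,0.22,0,0,0,0.3,0,0.22,0,0,0,0.3,0,0.22,0,0,0,0.3]
}}

```text
clock: 13.2
tool_pos: [577.1, -131.7, 157.6]
tool_rot: [-0.501, -0.499, 0.501, -0.5]
force: [-18.8, 1.2, 20.0]
gripper_width: 0.084
```

Run:
```python
from h import *
plan((577.5,-131.5,157.6),0)
T=r.get_image("side")[:,:,::-1]
cv2.imwrite("pics/fin.png",cv2.resize(T[205:260,295:355],None,fx=10,fy=10,interpolation=cv2.INTER_CUBIC))
```

```text
clock 13.2 pos [ 577.1 -131.7  157.6] F [-18.8   1.2  20. ] w 0.084
delta [-0.    0.04 -0.02] [-0.16  0.07 -0.05]
```

View pics/fin.png

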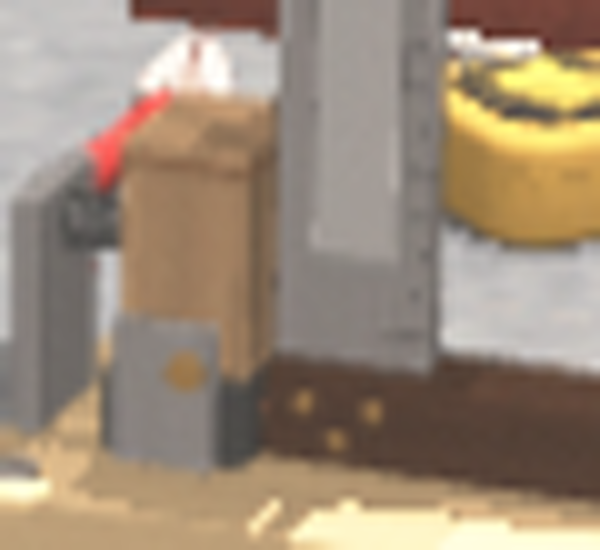

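The stud stands parallel to the blade with its edge at crop x≈245–275, the heel is against the shoe at about (262,440), and the stock lies flat. Pushing harder raised the force without moving the tool, so the square is seated.

```bash
python3 -c "
from h import *
r.close_job();s=r.sense();print(s['clock'],s['tool_pos'],s['force'],s['gripper_width'])"
```

```text
the job is handed in; nothing more can be done
the job is handed in; nothing more can be done
```

I picked up the square by its blade and pressed it into the corner of the largest jig. I handed the job in at about 13.3 s of the 51 s allowed, still gripping and pressing. The hand-in gave no verdict.

**Last checks before hand-in:**
- **Seating:** the push was about 19 N forward, with an upward reaction of about 20 N. Raising the push from 15 to 19 N did not move the tool, so I take the heel to be against the shoe.
- **Tool pose:** the tool was level to within 0.05° in the direction the square could lean, and within about 0.2° about the other axes.
- **Stud:** in the last close side view it looks upright and parallel to the blade.
- **Stock:** image measurement of its top edge shows it level. Its bottom edge agrees at the rear but could not be read near the heel because of shadow.
- **Fingers:** in the side view they touch only the blade; I did not check this from another view.

**Disagreements:**
- The automatic check of the blade's edges was unreliable, because the fingers and stud confused it. I relied on the overlay and the close view instead.
- The square's edges sat about 0.5 px (around 1 mm) off the predicted position, which is within the 2 mm calibration accuracy.
- I did not take a final picture of the other objects, but the arm met no unexpected force on the way.

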